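Check the seam of a fresh ball plug with a probe

ROBOT

A 6-joint arm with a two-finger parallel gripper is mounted at the origin on the work surface. World frame = base frame: x ahead of the robot, y to its left, z up, the work surface at z = 0. Lengths are in m, angles in rad, forces in N, time in s.
With the tool pointing down it reaches from about 0.25 to 0.775 m from the base axis. Payload 4 kg.
Tool frame: the origin (TCP) lies between the finger pads; the fingertips stand 11 mm ahead of it and the grasp point (between the pads) lies 8 mm behind it (robot.tip_extent is the z of the fingertips in the tool frame, in m); z points along the fingers, y is the line along which they close (so a half turn about z gives the same grasp; the last joint's range is limited). The gripper opens to 94 mm and grips with 3 to 60 N. Pads are 16 mm wide; open, the fingers measure 119 mm over their backs; the gripper's body (75 mm by 177 mm) begins 78 mm behind the grasp point.
Start: joints at [-1.327, 0.087, 1.371, -0, 1.684, -0.103], TCP at [0.187, -0.517, 0.217] pointing down, gripper open.
Joint ranges: [-3.1, 3.1], [-0.76, 2.03], [0.27, 2.55], [-1.08, 4.22], [0.17, 2.65], [-2.57, 2.57]. Speed limits (rad/s): [2.79, 2.79, 3.14, 3.14, 3.14, 3.14].

INTERFACE

Orientations are given as [roll, pitch, yaw] about the fixed x, y, z axes, in that order (R = Rz(yaw) Ry(pitch) Rx(roll)).
In Python, from bench import robot, imaging gives the robot as it stands.
- The arm moves only by the shell command python3 -m pendant 'ROWS'. ROWS is JSON, a list of rows, each a list of 7 numbers: the shift along the world's x, y, z in cm, then the turn, a rotation vector about the world's x, y, z in degrees, then the opening, from 0 (shut) to 1 (fully open). In form: [[dx, dy, dz, ax, ay, az, jaw], ...]. A call has 1 to 8 rows; each row shifts and turns the commanded pose from where the row before left it; what a row does not reach is not made up. A row lasts 1/10 s, in which the tool goes at most 50 mm and 8.59 degrees, less where a joint would pass 70% of its speed; a pose out of reach is approached as far as the arm can. A call is refused whole if a number of a shift passes 5 or a number of a turn 8.59, either way. A call with a gripper value outside its range is refused whole. The fingers move at their own pace and stop on an object; the grip force is fixed at half the most. Time passes only in rows, so rows that do not move let the fingers close. It gives the time, the measured TCP pose, the force, the opening and the grip force at its end, in the units of the state.
- robot.get_obs(): the state, without advancing time (a new reading comes with each control period).
- imaging.snapshot(name): name is "side" or "top"; returns the picture (384x512x3 uint8, red, green, blue); there is no depth.
- imaging.camera_params(name): a dict with "camera_matrix" (3x3 intrinsics, pixels), "R" (3x3) and "t" (3): a world point X has camera coordinates R X + t. Camera axes: x right, y down, z forward; pixel columns grow to the right and rows downward; lengths in m; the calibration is good to about 2 mm. A picture is of the moment at which its call begins. camera_params takes no time and is no camera call.
- robot.close_job(): hands the job in; it is judged then, once.
The state is a dict: "time": time; "joint_positions": joint angles; "qvel": joint speeds; "joint_torque": joint torques, N m; "tool_pos": TCP position; "ee_rot": TCP orientation; "wrist_force": force on the tool from outside, world axes, zero at the start; "wrist_torque": the same for the moment, N m; "width": finger opening in m; "finger_force": force on a finger pad.
Only numpy, scipy, OpenCV 4.12 (cv2) and the standard library are available. Lean on these libraries where they do the work, as an engineer would, in place of code of your own. Each camera call takes 0.05 s, during which the arm holds its last target. There are 200 camera calls.

TASK

The teal plug on top of the bowling ball has just been sanded: take the orange-handled probe from the tray and feel its seam, touching down on the seam at the white tick and running the ball tip lightly and slowly once clockwise (seen from above) all the way round the seam and back to the tick, staying on the seam and in contact. Only the probe may touch the ball. Then lay the probe down flat and lengthwise across both rest bars in the tray's long compartment, without dropping it, and leave the other parts where they are.

Things in the scene. Friction and masses are not known exactly. Their poses are not given: they have to be found in the camera images.
- probe: Seam probe, 50 g: orange square handle 100 x 13 x 13 mm, then a thin tapering steel shank ending in a ball tip 5 mm across. Origin at the middle of the handle, on its axis: a good place to grip, near its centre of mass. +x runs along it to the tip. It starts level across the two rest bars of the tray's long compartment, roughly lengthwise, tip towards the robot's side.
- probe_tip (a point): Centre of the probe's 5 mm ball tip, on the probe's axis 92 mm from the probe's origin in its +x. When the tip rests on the ball this point is 2.5 mm off the ball's surface.
- ball: Bowling ball, 217 mm in diameter, dark blue-violet, held rigidly in a steel cup on the lift; it neither turns nor gives. Origin at its centre, z up, +x points at the white tick. A teal resin plug, sanded flush, is at the very top. The ball is smooth all over: seam, tick and the red-rimmed finger holes on its side are seen, not felt.
- plug_top (a point): Top centre of the teal plug = highest point of the ball, 108.5 mm above the ball's centre.
- seam_0 (a point): Point on the seam, on the ball's surface, where the white tick meets it: start and finish of the round. The seam is a pale cream level circle 48 mm in diameter round the teal plug, 2.7 mm below the plug's top centre. The tick is a white radial dash 15 mm long just outside the seam.
- seam_1 (a point): Point on the seam 45 degrees clockwise (seen from above) from the white tick, on the ball's surface.
- seam_2 (a point): Point on the seam 90 degrees clockwise (seen from above) from the white tick, on the ball's surface.
- seam_3 (a point): Point on the seam 135 degrees clockwise (seen from above) from the white tick, on the ball's surface.
- seam_4 (a point): Point on the seam 180 degrees clockwise (seen from above) from the white tick, on the ball's surface.
- seam_5 (a point): Point on the seam 225 degrees clockwise (seen from above) from the white tick, on the ball's surface.
- seam_6 (a point): Point on the seam 270 degrees clockwise (seen from above) from the white tick, on the ball's surface.
- seam_7 (a point): Point on the seam 315 degrees clockwise (seen from above) from the white tick, on the ball's surface.
- pump: Low steel ball lift fixed to the counter: base plate 190 x 150 x 12 mm, short cylinder under the ball, pump block and steel lever with a black grip, which reaches 263 mm out in +x and up to 133 mm high. Origin on the counter below the ball's centre. Nothing on it moves in this job.
- tray: Light grey tool tray fixed to the counter, 200 (x) x 148 (y) x 30 mm high, walls and floor 4 mm. Origin at the centre of its underside. Long compartment along x on its -y side: inside 192 x 86 mm, centred at y = -27 mm, crossed by two black rubber rest bars, 8 mm wide, tops 20 mm above the counter, at x = -14 and +46 mm. Two small compartments on the +y side.
- rest (a point): Where the probe's origin belongs when it lies home: over the middle between the two rest bars, on the centreline of the long compartment, 26.5 mm above the counter (13 mm handle on bars 20 mm high). Axes as the tray's: x lengthwise.
- collar: Bystander: brass depth stop collar, 38 mm across, 16 mm high, lying in a small tray compartment. Origin at the centre of its underside.
- insert: Bystander: black rubber thumb insert, tube 37 mm across, 45 mm tall, standing in the other small compartment. Origin at the centre of its underside.
- gauge: Bystander: stepped aluminium finger grip gauge, 46 mm foot, 79 mm tall, rounded top, standing on the counter. Origin at the centre of its underside.
- spare_plug: Bystander: spare teal resin plug, a cylinder 48 mm across and 70 mm tall, standing on the counter. Origin at the centre of its underside.
Mind the look-alikes: they are no part of the job. There is more than one size of the probe; the job needs the smallest.

How it is judged:
By the outcome, as a careful person would: the job done as asked, in the order asked, and still so for the second after the job is handed in, with the robot touching nothing.
It also fails if it takes over 72 s, if anything falls off the work surface, if the arm or the gripper's body presses on something with over 40 N, if the wrist force passes 120 N, or if a joint passes its speed limit or range.

## Working session

There is one attempt and no reset: what is moved stays moved. The work goes in short steps, Python scripts to look and compute and a shell command to move; the robot and the scene stay as the last step left them, time stands still between calls to the robot, and variables do not carry over. Pictures are saved under pics/ and viewed, at most 10 in all, crops included, and the job is handed in when it is done.

```bash
ls; mkdir -p pics
python3 - <<'E'
from bench import robot, imaging
import cv2,numpy as np
np.set_printoptions(precision=4,suppress=True)
for n in("side","top"):
    im=imaging.snapshot(n); cv2.imwrite(f"pics/{n}0.png",cv2.cvtColor(im,cv2.COLOR_RGB2BGR))
    p=imaging.camera_params(n); print(n,p["camera_matrix"],p["R"],p["t"],-p["R"].T@p["t"])
print(robot.get_obs())
E
```

```text
pics
side [[410.1548   0.     257.4915]
 [  0.     410.1548 190.3584]
 [  0.       0.       1.    ]] [[-0.9988 -0.0491  0.0003]
 [-0.0308  0.6215 -0.7828]
 [ 0.0382 -0.7819 -0.6222]] [0.5919 0.0738 1.2636] [0.5451 0.9712 0.8438]
top [[484.0677   0.     247.3512]
 [  0.     484.0677 203.9297]
 [  0.       0.       1.    ]] [[-0.0393 -0.9992 -0.0054]
 [-0.9743  0.0395 -0.2218]
 [ 0.2219 -0.0035 -0.9751]] [0.1068 0.6197 1.226 ] [0.336  0.0865 1.3335]
{'time': 0.1, 'joint_positions': array([-1.3271,  0.0879,  1.3721,  0.    ,  1.6836, -0.1031]), 'qvel': array([ 0.0005, -0.0024, -0.0029, -0.001 ,  0.0006,  0.0004]), 'joint_torque': array([  0.0024, -34.1251, -30.3302,   0.072 ,   0.0304,  -0.0001]), 'tool_pos': array([ 0.1868, -0.5168,  0.2154]), 'ee_rot': array([-3.1396, -0.0002,  0.3468]), 'wrist_force': array([ 0.1531,  1.3811, -0.3037]), 'wrist_torque': array([-0.005 , -0.0469, -0.0112]), 'finger_force': 0.0, 'width': 0.09374147389054109}
```

View pics/top0.png

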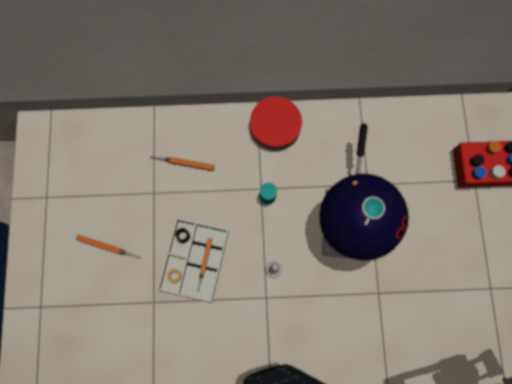

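View pics/side0.png

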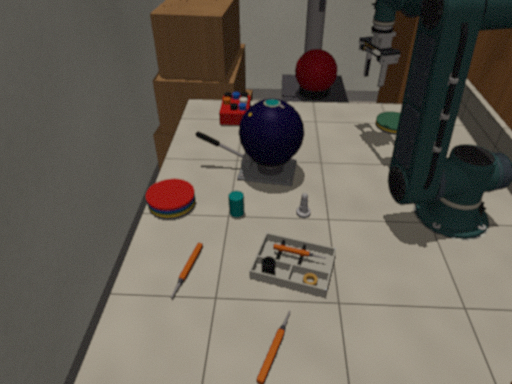

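Probe candidates in the top view are the tray probe (205,260), a larger one at (190,163) and another larger one at (105,247). I choose the one in the tray, which is the smallest, with its tip at about (200,288) towards the robot. The ball is the blue one at (364,216), with its plug at (373,207). The red ball and the spare plug at (268,192) are not it. Next is a close crop to check this.

```bash
cat > h.py <<'E'
from bench import robot, imaging
import cv2,numpy as np
from scipy.spatial.transform import Rotation as Rt
np.set_printoptions(precision=4,suppress=True)
def ray(n,uv):
    p=imaging.camera_params(n);d=p["R"].T@np.linalg.inv(p["camera_matrix"])@np.array([uv[0],uv[1],1.]);return -p["R"].T@p["t"],d/np.linalg.norm(d)
def onz(n,uv,z):
    o,d=ray(n,uv);return o+d*(z-o[2])/d[2]
def proj(n,X):
    p=imaging.camera_params(n);q=p["camera_matrix"]@(p["R"]@np.asarray(X)+p["t"]);return q[:2]/q[2]
def tri(a,b):
    (o1,d1),(o2,d2)=ray("top",a),ray("side",b)
    s=np.linalg.lstsq(np.c_[d1,-d2],o2-o1,rcond=None)[0];x,y=o1+s[0]*d1,o2+s[1]*d2
    return (x+y)/2,np.linalg.norm(x-y)
def crop(n,im,x0,y0,w,h,k):
    return cv2.cvtColor(cv2.resize(im[y0:y0+h,x0:x0+w],None,fx=k,fy=k,interpolation=cv2.INTER_CUBIC),cv2.COLOR_RGB2BGR)
def blobs(im,lo,hi,amin=8):
    m=cv2.inRange(cv2.cvtColor(im,cv2.COLOR_RGB2HSV),np.array(lo),np.array(hi))
    k,l,s,c=cv2.connectedComponentsWithStats(m)
    return [(c[i],s[i],l==i) for i in range(1,k) if s[i,4]>=amin]
E
python3 - <<'E'
from h import *
t=imaging.snapshot("top");s=imaging.snapshot("side")
a=crop("top",t,330,180,90,75,4.4);b=crop("top",t,155,215,90,100,4.4)
c=crop("s",s,235,90,90,75,4.4);d=crop("s",s,245,230,90,68,4.4)
W=np.zeros((600,800,3),np.uint8)
for I,(x,y) in((cv2.resize(a,(396,330)),(0,0)),(cv2.resize(b,(396,440))[:270*1+0] if 0 else cv2.resize(b,(243,270)),(0,330)),(cv2.resize(c,(396,330)),(400,0)),(cv2.resize(d,(357,270)),(400,330))):
    W[y:y+I.shape[0],x:x+I.shape[1]]=I
cv2.imwrite("pics/c1.png",W)
for n,im in(("top",t),("side",s)):
    print(n,"teal",[(c,st[:5]) for c,st,_ in blobs(im,(80,90,90),(98,255,255))])
    print("orange",[(c,st[:5]) for c,st,_ in blobs(im,(5,150,120),(18,255,255))])
    print("ball",[(c,st[:5]) for c,st,_ in blobs(im,(112,100,15),(140,255,255),300)])
E
```

```text
top teal [(array([268.0657, 191.0282]), array([260, 183,  17,  17, 213], dtype=int32)), (array([373.3765, 207.1843]), array([365, 199,  18,  18, 255], dtype=int32))]
orange [(array([495.2414, 146.5   ]), array([489, 142,  13,  12, 116], dtype=int32)), (array([190.9135, 163.5625]), array([169, 158,  45,  12, 208], dtype=int32)), (array([ 98.34, 244.03]), array([ 77, 236,  44,  17, 200], dtype=int32)), (array([205.5478, 256.0609]), array([201, 239,  10,  35, 115], dtype=int32))]
ball [(array([361.1297, 217.6145]), array([ 321,  175,   86,   84, 4864], dtype=int32))]
side teal [(array([271.6935, 101.8871]), array([266,  99,  13,   7,  62], dtype=int32)), (array([235.4   , 195.4095]), array([229, 191,  14,  10, 105], dtype=int32))]
orange [(array([226.2692,  98.4615]), array([223,  97,   8,   4,  26], dtype=int32)), (array([190.3483, 260.5787]), array([180, 243,  22,  35, 178], dtype=int32)), (array([291.4649, 249.0965]), array([274, 245,  35,  10, 114], dtype=int32)), (array([307.1667, 275.5   ]), array([304, 274,   8,   6,  12], dtype=int32)), (array([270.2486, 355.227 ]), array([257, 329,  27,  53, 370], dtype=int32))]
ball [(array([270.9343, 130.5016]), array([ 240,  101,   63,   63, 2558], dtype=int32))]
```

View pics/c1.png

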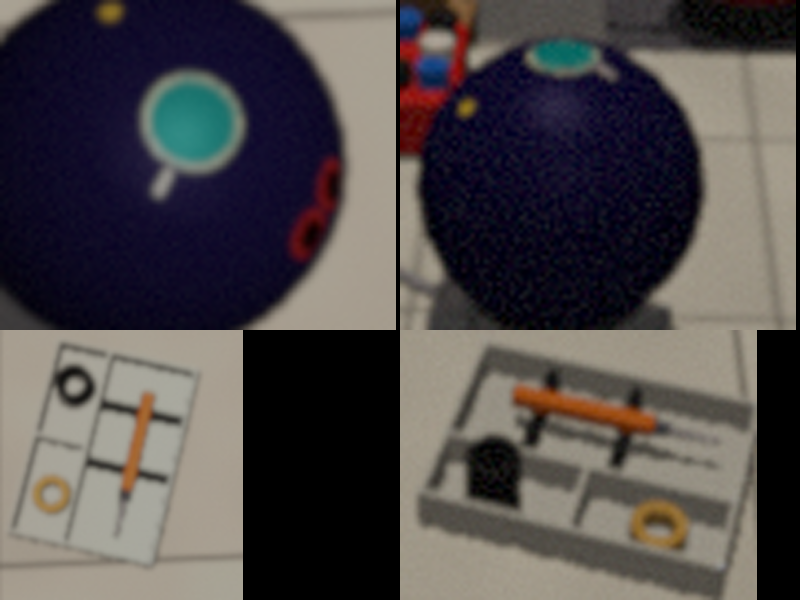

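The crop confirms the choice. The tray probe is the small one, handle at top-view (205,256), tip towards the robot. The ball shows its cream seam with the white tick centred near top-view (366,222). The side view agrees, with the tick lower right of the plug.

```bash
cat >> h.py <<'E'
def med(n,k=5): return np.mean([imaging.snapshot(n).astype(float) for _ in range(k)],0).astype(np.uint8)
def handle(im,roi):
    x,y,w,h=roi;hs=cv2.cvtColor(im,cv2.COLOR_RGB2HSV);m=cv2.inRange(hs,np.array((4,120,90)),np.array((18,255,255)));k=np.zeros_like(m);k[y:y+h,x:x+w]=m[y:y+h,x:x+w]
    (c,sz,a)=cv2.minAreaRect(cv2.findNonZero(k));mo=cv2.moments(k,True)
    th=.5*np.arctan2(2*mo['mu11'],mo['mu20']-mo['mu02'])
    return np.array([mo['m10'],mo['m01']])/mo['m00'],np.array([np.cos(th),np.sin(th)]),sz
def plug(im,roi):
    x,y,w,h=roi;c=im[y:y+h,x:x+w].astype(int);m=((c[...,1]>75)).astype(np.uint8)
    k,l,s,ce=cv2.connectedComponentsWithStats(m);i=1+np.argmax(s[1:,4])
    return m
E
python3 - <<'E'
from h import *
t=med("top",4);s=med("side",4)
np.save("t0.npy",t);np.save("s0.npy",s)
# teal plug centre
pc={}
for n,im,roi in(("top",t,(355,190,40,40)),("side",s,(255,90,35,20))):
    x,y,w,h=roi
    hs=cv2.cvtColor(im,cv2.COLOR_RGB2HSV)[y:y+h,x:x+w]
    m=cv2.inRange(hs,np.array((78,80,60)),np.array((100,255,255)))
    mo=cv2.moments(m,True);pc[n]=np.array([mo['m10'],mo['m01']])/mo['m00']+[x,y]
P,e=tri(pc["top"],pc["side"]);print("plug",pc,P,e)
# sphere from silhouettes
from scipy.optimize import least_squares
E=[]
for n,im,(cx,cy),rg in(("top",t,(364,217),range(-180,180,6)),("side",s,(271,132),range(-200,20,6))):
    g=im.astype(float)@[.4,.5,.1]
    for a in rg:
        if n=="top" and (-150<a<-70 or 90<a<180): continue
        a=np.radians(a);r=np.arange(25,52,.25);xs=(cx+r*np.cos(a)).astype(np.float32)[None];ys=(cy+r*np.sin(a)).astype(np.float32)[None]
        v=cv2.GaussianBlur(cv2.remap(g.astype(np.float32),xs,ys,1),(9,1),1.5)[0];d=np.gradient(v)
        sel=r>(38 if n=="top" else 28);i=np.argmax(np.where(sel,d,-9))
        if d[i]>2: E.append((n,xs[0,i],ys[0,i]))
def f(c):
    R=[]
    for n,u,v in E:
        o,d=ray(n,(u,v));w=c-o;R.append((np.linalg.norm(w-d*(w@d))-.1085)*1000)
    return np.array(R)
q=least_squares(f,P-[0,0,.1085],loss="soft_l1");print("ball",q.x,"med resid",np.median(abs(q.fun)),len(E))
z=q.x[2]+.1058
print("plug centre by plane top/side",onz("top",pc["top"],z+.0027),onz("side",pc["side"],z+.0027))
# tick: whitish pixels in top outside seam
for n,im,roi in(("top",t,(350,185,45,50)),("side",s,(250,88,50,25))):
    x,y,w,h=roi;c=im[y:y+h,x:x+w].astype(float);v=c.min(2)
    ys,xs=np.mgrid[y:y+h,x:x+w];C=q.x
    W=[]
    for a,b,k in zip(xs.ravel(),ys.ravel(),v.ravel()):
        X=onz(n,(a,b),z-.002);X2=X-np.array([C[0],C[1],X[2]])
        r=np.hypot(*X2[:2])
        if .027<r<.042 and k>70: W.append((X2[0]*k,X2[1]*k,k))
    W=np.array(W).sum(0) if W else None
    if W is not None: print(n,"tick dir",np.degrees(np.arctan2(W[1],W[0])),W[:2]/W[2])
for n,im,roi in(("top",t,(190,230,30,55)),("side",s,(268,238,48,20))):
    c,d,sz=handle(im,roi);a,b=onz(n,c-8*d,.0265),onz(n,c+8*d,.0265)
    print(n,"handle",c,sz,onz(n,c,.0265),np.degrees(np.arctan2(*(b-a)[1::-1])))
for n,uv in (("top",(155+147/2.7,215+395/2.7-330/2.7)),("top",(155+128/2.7,215+(493-330)/2.7)),("top",(155+117/2.7,215+(537-330)/2.7))): print("pts",onz(n,uv,.0265))
# tray corners from crop c1
for uv in((63,345),(198,375),(155,565),(12,530)): print("corner",onz("top",(155+uv[0]/2.7,215+(uv[1]-330)/2.7),.03))
E
```

```text
plug {'top': array([373.4335, 207.2662]), 'side': array([271.6216, 101.5676])} [ 0.5591 -0.201   0.2659] 0.0011257139999604087
ball [ 0.5596 -0.2001  0.1539] med resid 1.9258422834521824 70
plug centre by plane top/side [ 0.5604 -0.2021  0.2624] [ 0.5586 -0.2078  0.2624]Traceback (most recent call last):
  File "<stdin>", line 37, in <module>
  File "h.py", line 8, in onz
    o,d=ray(n,uv);return o+d*(z-o[2])/d[2]
        ~~~^^^^^^
  File "h.py", line 6, in ray
    p=imaging.camera_params(n);d=p["R"].T@np.linalg.inv(p["camera_matrix"])@np.array([uv[0],uv[1],1.]);return -p["R"].T@p["t"],d/np.linalg.norm(d)
ValueError: time passes only in moves, steps and waits
```

```bash
cat > /tmp/e.py <<'E'
import re
s=open('h.py').read()
s=s.replace("def ray(","_C={}\ndef cp(n):\n    if n not in _C:_C[n]=imaging.camera_params(n)\n    return _C[n]\ndef ray(",1).replace("p=imaging.camera_params(n)","p=cp(n)")
open('h.py','w').write(s)
E
python3 /tmp/e.py
python3 - <<'E'
from h import *
t=np.load("t0.npy");s=np.load("s0.npy")
C=np.array([.5597,-.2012,.156]);z=C[2]+.1058
for n,im,roi in(("top",t,(350,185,45,50)),("side",s,(250,88,50,25))):
    x,y,w,h=roi;W=[]
    C0=onz(n,(373.43,207.27) if n=="top" else (271.62,101.57),z+.0027)
    for b in range(y,y+h):
        for a in range(x,x+w):
            k=float(im[b,a].min());X=onz(n,(a,b),z-.002)-C0;r=np.hypot(*X[:2])
            if .029<r<.040 and k>60: W.append((X[0]*(k-40),X[1]*(k-40),k-40))
    if W: W=np.array(W).sum(0);print(n,"tick dir",np.degrees(np.arctan2(W[1],W[0])),W[:2]/W[2])
    R=[]
for n,im,roi in(("top",t,(190,230,30,55)),("side",s,(268,238,48,20))):
    c,d,sz=handle(im,roi);a,b=onz(n,c-8*d,.0265),onz(n,c+8*d,.0265)
    print(n,"handle",c,sz,onz(n,c,.0265),np.degrees(np.arctan2(*(b-a)[1::-1])))
for u in((147,395),(128,493),(117,537)): print("pts",onz("top",(155+u[0]/2.7,215+(u[1]-330)/2.7),.0265))
for uv in((63,345),(198,375),(155,565),(12,530)): print("corner",onz("top",(155+uv[0]/2.7,215+(uv[1]-330)/2.7),.03))
print(robot.get_obs()["time"])
E
```

```text
top tick dir 150.15354012551722 [-0.0299  0.0172]
side tick dir -149.0986414318014 [-0.0149 -0.0089]
top handle [205.4286 256.2925] (6.06845760345459, 36.1328010559082) [0.4929 0.2008 0.0265] -14.060763304248056
side handle [291.4536 249.5246] (36.33584976196289, 5.748655796051025) [0.4908 0.1971 0.0265] 165.62310718386138
pts [0.5394 0.1889 0.0265]
pts [0.442  0.2099 0.0265]
pts [0.3994 0.2215 0.0265]
corner [0.5935 0.2728 0.03  ]
corner [0.5572 0.1367 0.03  ]
corner [0.3708 0.1845 0.03  ]
corner [0.4101 0.3244 0.03  ]
0.6
```

```bash
python3 -m pendant '[[1.9,4.45,0,0,0,8.5,0.37],[1.9,4.45,0,0,0,8.5,0.37],[1.9,4.45,0,0,0,8.5,0.37],[1.9,4.45,0,0,0,8.5,0.37],[1.9,4.45,0,0,0,8.5,0.37],[1.9,4.45,0,0,0,8.5,0.37],[1.9,4.45,0,0,0,8.5,0.37],[1.9,4.45,0,0,0,8.5,0.37]]'; python3 -m pendant '[[1.9,4.45,0,0,0,8.5,0.37],[1.9,4.45,0,0,0,8.5,0.37],[1.9,4.45,0,0,0,8.5,0.37],[1.9,4.45,0,0,0,8.5,0.37],[1.9,4.45,0,0,0,8.5,0.37],[1.9,4.45,0,0,0,8.5,0.37],[1.9,4.45,0,0,0,8.5,0.37],[1.9,4.45,0,0,0,8.5,0.37]]';python3 -m pendant '[[0.1,0.5,-3,0,0,5,0.37],[0,0,-3,0,0,5,0.37],[0,0,-2,0,0,0,0.37],[0,0,0,0,0,0,0.37]]'
```

```text
time: 1.4
tool_pos: [0.3393, -0.1595, 0.2169]
ee_rot: [3.14, 0.001, 1.539]
wrist_force: [0.5, -0.5, 0.2]
width: 0.0359
finger_force: 0.0
time: 2.2
tool_pos: [0.4914, 0.1969, 0.2167]
ee_rot: [3.141, 0.001, 2.727]
wrist_force: [0.6, -1.4, 0.2]
width: 0.035
finger_force: 0.0
time: 2.6
tool_pos: [0.4896, 0.1993, 0.1327]
ee_rot: [-3.138, -0.007, 2.895]
wrist_force: [-0.6, -0.6, -0.1]
width: 0.0344
finger_force: 0.0
```

```bash
python3 -m pendant '[[0.2,0.1,-3,0,0,0,0.37],[0,0,-3,0,0,0,0.37],[0,0,-2.5,0,0,0,0.37],[0,0,-1.5,0,0,0,0.37],[0,0,-0.9,0,0,0,0.37],[0,0,0,0,0,0,0.37],[0,0,0,0,0,0,0.37]]'
python3 - <<'E'
from h import *
t=imaging.snapshot("top");s=imaging.snapshot("side")
W=np.hstack([crop("",t,160,215,80,100,5),crop("",s,245,205,80,100,5)])
cv2.imwrite("pics/g1.png",W)
E
```

```text
time: 3.3
tool_pos: [0.495, 0.2009, 0.029]
ee_rot: [3.14, 0.002, 2.895]
wrist_force: [0.3, 0.1, -0.3]
width: 0.0343
finger_force: 0.0
```

View pics/g1.png

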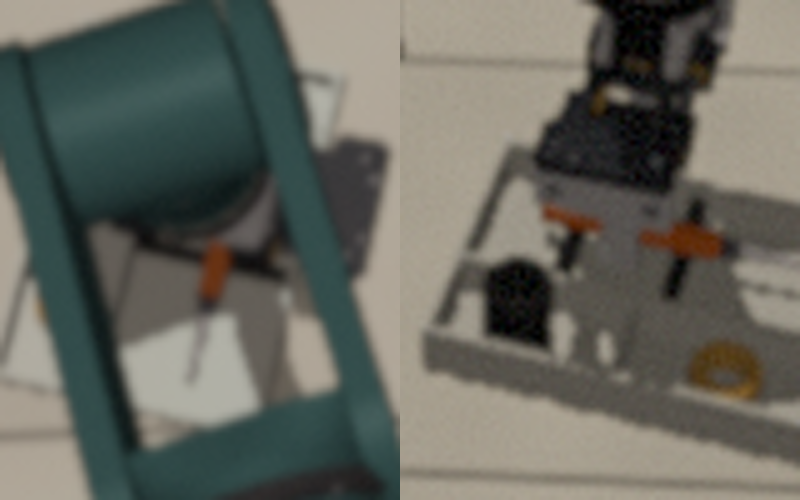

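The picture shows the fingers straddling the handle: in the side crop the finger sits at about column 620 and the handle's middle at about 631. I'll shift slightly, lower and close.

```bash
python3 -m pendant '[[-0.25,0,-0.5,0,0,0,0.37],[0,0,-0.45,0,0,0,0.37],[0,0,0,0,0,0,0.37],[0,0,0,0,0,0,0.37]]'; python3 -m pendant '[[0,0,0,0,0,0,0.1],[0,0,0,0,0,0,0],[0,0,0,0,0,0,0],[0,0,0,0,0,0,0],[0,0,0,0,0,0,0]]'
```

```text
time: 3.8
tool_pos: [0.4912, 0.2007, 0.0178]
ee_rot: [-3.141, -0.0, 2.895]
wrist_force: [-1.0, 0.6, -0.7]
width: 0.0348
finger_force: 0.0
time: 4.3
tool_pos: [0.4916, 0.2007, 0.0181]
ee_rot: [3.141, 0.0, 2.895]
wrist_force: [-0.1, -0.2, 1.1]
width: 0.0123
finger_force: 30.0
```

```bash
python3 -m pendant '[[0,0,1,0,0,0,0],[0,0,2,0,0,0,0],[0,0,3.5,0,0,0,0],[0,0,4,0,0,0,0],[0,0,4,0,0,0,0],[0,-1,2.5,0,0,0,0],[1,-2.5,1.2,-1.2,-4.85,0,0],[1,-3,1.2,-1.2,-4.85,0,0]]';  python3 -m pendant '[[1.1,-3.6,1.5,-1.2,-4.85,0,0],[1.1,-3.6,1.5,-1.2,-4.85,0,0],[1.1,-3.6,1.5,-1.2,-4.85,0,0],[1.1,-3.6,1.5,-1.2,-4.85,0,0],[1.1,-3.6,1.5,0,0,0,0],[1.1,-3.6,1.5,0,0,0,0],[1.1,-3.6,1.5,0,0,0,0],[1.1,-3.6,1.5,0,0,0,0]]';  python3 -m pendant '[[1.2,-3,1.5,0,0,0,0],[0.6,-2,1,0,0,0,0],[0.2,-0.8,0.5,0,0,0,0],[0,0,0,0,0,0,0],[0,0,0,0,0,0,0]]'
```

```text
time: 5.1
tool_pos: [0.5126, 0.1355, 0.2145]
ee_rot: [3.14, 0.18, 2.896]
wrist_force: [-0.1, -0.3, -0.9]
width: 0.0127
finger_force: 30.0
time: 5.9
tool_pos: [0.5991, -0.1536, 0.3336]
ee_rot: [3.139, 0.524, 2.894]
wrist_force: [0.0, 0.1, -0.2]
width: 0.0128
finger_force: 30.0
time: 6.4
tool_pos: [0.6191, -0.2092, 0.3617]
ee_rot: [3.138, 0.522, 2.895]
wrist_force: [0.6, -0.9, -0.6]
width: 0.0129
finger_force: 30.0
```

```bash
cat >> h.py <<'E'
def tip(o=None):
    o=o or robot.get_obs();R=Rt.from_euler("xyz",o["ee_rot"]).as_matrix();return o["tool_pos"]+R@[.092,0,-.008]
E
python3 - <<'E'
from h import *
t=med("top",3);s=med("side",3);T=tip();np.save("t1.npy",t);np.save("s1.npy",s)
print(T,proj("top",T),proj("side",T))
o=robot.get_obs();R=Rt.from_euler("xyz",o["ee_rot"]).as_matrix();G=o["tool_pos"]+R@[0,0,-.008];print("orig",proj("top",G),proj("side",G))
W=np.hstack([crop("",t,340,170,66,80,6),crop("",s,235,60,66,80,6)])
cv2.imwrite("pics/b1.png",W)
E
```

```text
[ 0.5381 -0.1889  0.3228] [375.3453 211.625 ] [278.7627  86.0916]
orig [386.6419 170.2276] [253.3261  68.2561]
```

View pics/b1.png

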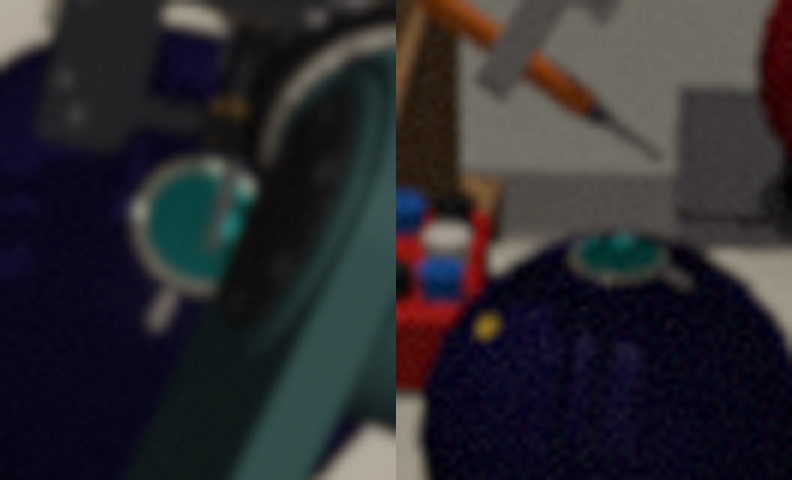

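The top crop shows the tip ending near (375.3,210.5) and the side crop near (278.5,86.3). Both are within about 1 px of the kinematic prediction. I'll lower to a close hover and compare the tip with the seam there.

```bash
python3 -m pendant '[[0,0,-1.5,0,0,0,0],[0,0,-1.5,0,0,0,0],[0,0,-1,0,0,0,0],[0,0,-0.5,0,0,0,0],[0,0,0,0,0,0,0],[0,0,0,0,0,0,0]]'
python3 - <<'E'
from h import *
t=med("top",4);s=med("side",4);T=tip();np.save("t2.npy",t);np.save("s2.npy",s)
print(T,proj("top",T),proj("side",T))
P=np.array([.5597,-.2012,.2640])
print("plug",proj("top",P),proj("side",P))
W=np.hstack([crop("",t,350,180,40,60,10),crop("",s,255,75,40,60,10)])
cv2.imwrite("pics/b2.png",W)
E
```

```text
time: 7.3
tool_pos: [0.6197, -0.2103, 0.3178]
ee_rot: [3.139, 0.524, 2.895]
wrist_force: [-0.1, 0.1, -0.4]
width: 0.013
finger_force: 30.0
[ 0.5384 -0.1899  0.2782] [370.6877 215.6375] [278.2081  99.6216]
plug [373.2583 207.4319] [271.244  102.0411]
```

View pics/b2.png

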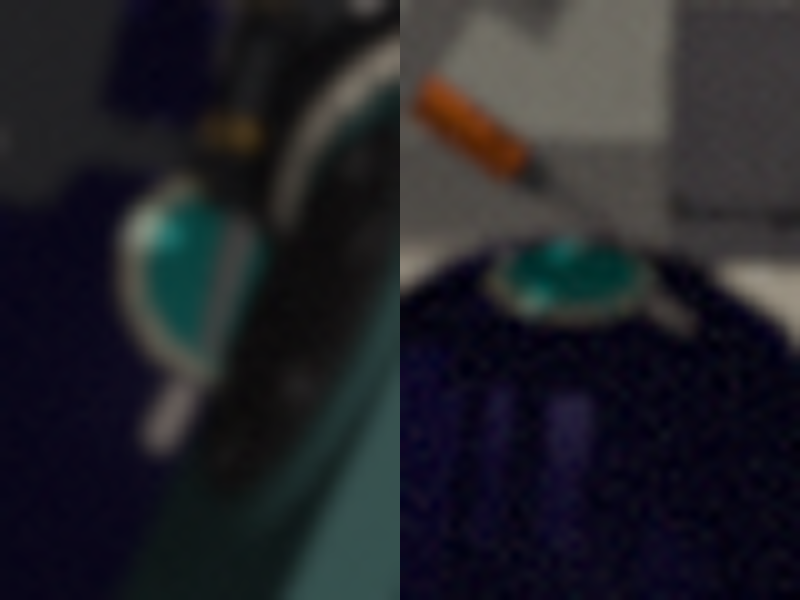

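The top crop shows the seam meeting the tick at (368.3,218.5), with the shank crossing the plug and the tip hidden behind the arm. The side crop shows the tip above the seam near (278,99) and the seam–tick meeting point at about (280,105). I'll check those against the model.

Run:
```python
from h import *
for zt in(.262,.264,.266):
    a=onz("top",(373.43,207.27),zt-.0008);b=onz("side",(271.62,101.57),zt-.0008);print(zt,a,b)
    for n,uv,c in(("top",(366.5,222.),a),("side",(282.,106.3),b)):
        X=onz(n,uv,zt-.0047)-c;print("  tick",n,np.degrees(np.arctan2(X[1],X[0])),np.hypot(*X[:2]))
    for n,uv in(("top",(368.3,218.5)),("side",(280,105))):
        X=onz(n,uv,zt-.0027);print("  seam0",n,X)
```

```text
0.262 [ 0.5606 -0.2024  0.2612] [ 0.5587 -0.2102  0.2612]
  tick top 151.2074767535102 0.0370832286582263
  tick side 145.08515686564436 0.03991538591382008
  seam0 top [ 0.5356 -0.1888  0.2593]
  seam0 side [ 0.5322 -0.1918  0.2593]
0.264 [ 0.5602 -0.2018  0.2632] [ 0.5586 -0.2061  0.2632]
  tick top 151.20899326201345 0.0370120400795952
  tick side 145.1167688282355 0.03976358479416876
  seam0 top [ 0.5353 -0.1883  0.2613]
  seam0 side [ 0.5323 -0.1878  0.2613]
0.266 [ 0.5598 -0.2013  0.2652] [ 0.5586 -0.2021  0.2652]
  tick top 151.21051561543172 0.036940851526993446
  tick side 145.1486230691131 0.03961179587168686
  seam0 top [ 0.5349 -0.1878  0.2633]
  seam0 side [ 0.5323 -0.1839  0.2633]
```

```bash
python3 -m pendant '[[0,0.07,-0.6,0,0,0,0],[0,0,-0.3,0,0,0,0],[0,0,-0.1,0,0,0,0],[0,0,0,0,0,0,0]]'; for i in 1; do python3 -m pendant '[[0,0,-0.05,0,0,0,0],[0,0,0,0,0,0,0]]' |sed -n 2,4p; done; python3 -m pendant '[[0,0,-0.05,0,0,0,0],[0,0,0,0,0,0,0]]'|sed -n 2,4p; python3 -m pendant '[[0,0,-0.05,0,0,0,0],[0,0,0,0,0,0,0]]'|sed -n 2,4p; python3 -m pendant '[[0,0,-0.05,0,0,0,0],[0,0,0,0,0,0,0]]'|sed -n 2,4p;  python3 -c "
from h import *;print(tip())"
```

```text
time: 8.1
tool_pos: [0.6193, -0.2095, 0.3063]
ee_rot: [3.139, 0.522, 2.894]
wrist_force: [-0.0, -0.4, 0.1]
width: 0.0127
finger_force: 30.0
tool_pos: [0.6195, -0.2096, 0.3066]
ee_rot: [3.139, 0.523, 2.894]
wrist_force: [-0.6, 0.2, 0.4]
tool_pos: [0.6195, -0.2096, 0.3061]
ee_rot: [3.139, 0.523, 2.894]
wrist_force: [0.0, -0.2, -0.4]
tool_pos: [0.6194, -0.2095, 0.3054]
ee_rot: [3.139, 0.523, 2.894]
wrist_force: [0.3, -0.6, -0.8]
tool_pos: [0.6194, -0.2096, 0.3049]
ee_rot: [3.139, 0.523, 2.894]
wrist_force: [0.2, -0.4, 0.3]
[ 0.5383 -0.1891  0.2659]
```

```bash
python3 -m pendant '[[0,0,-0.05,0,0,0,0],[0,0,0,0,0,0,0]]' |sed -n 2,4p;  python3 -m pendant '[[0,0,-0.05,0,0,0,0],[0,0,0,0,0,0,0]]'|sed -n 2,4p; python3 -m pendant '[[0,0,-0.04,0,0,0,0],[0,0,0,0,0,0,0]]'|sed -n 2,4p
```

```text
tool_pos: [0.6194, -0.2096, 0.3044]
ee_rot: [3.139, 0.523, 2.894]
wrist_force: [-0.4, -0.2, -1.4]
tool_pos: [0.6194, -0.2096, 0.3039]
ee_rot: [3.139, 0.523, 2.894]
wrist_force: [-0.2, 0.3, 0.1]
tool_pos: [0.6194, -0.2096, 0.3035]
ee_rot: [3.139, 0.523, 2.894]
wrist_force: [-0.6, -0.7, -0.4]
```

```bash
python3 -m pendant '[[0,0,-0.04,0,0,0,0],[0,0,0,0,0,0,0]]' |sed -n 2,4p;  python3 -c "
from h import *;o=robot.get_obs();print(tip(o),o['wrist_torque'],o['joint_torque'])"
```

```text
tool_pos: [0.6194, -0.2096, 0.3031]
ee_rot: [3.139, 0.523, 2.894]
wrist_force: [0.5, -0.2, -0.7]
[ 0.5383 -0.1891  0.2641] [ 0.124   0.0898 -0.035 ] [  0.0016 -29.9266 -32.6133   0.44    -1.9811  -0.0083]
```

```bash
cat > w.py <<'E'
from h import *
o=robot.get_obs();print("t",round(o["time"],1),"tip",tip(o),"F",o["wrist_force"].round(1),"M",o["wrist_torque"].round(3))
E
python3 -m pendant '[[0,0,-0.04,0,0,0,0],[0,0,0,0,0,0,0]]' >/dev/null; python3 w.py; python3 -m pendant '[[0,0,-0.04,0,0,0,0],[0,0,0,0,0,0,0]]'>/dev/null; python3 w.py;python3 -m pendant '[[0,0,-0.04,0,0,0,0],[0,0,0,0,0,0,0]]'>/dev/null; python3 w.py
```

```text
t 9.9 tip [ 0.5383 -0.1891  0.2637] F [ 1.   0.3 -0.2] M [0.101 0.091 0.014]
t 10.1 tip [ 0.5383 -0.1891  0.2634] F [ 0.5 -0.2  0.6] M [0.147 0.122 0.011]
t 10.3 tip [ 0.5384 -0.1891  0.2632] F [-0.2 -0.2  0.4] M [0.086 0.136 0.018]
```

```bash
python3 -m pendant '[[0,0,-0.03,0,0,0,0],[0,0,0,0,0,0,0]]' >/dev/null; python3 w.py; python3 -m pendant '[[0,0,0,0,0,0,0],[0,0,0,0,0,0,0]]'>/dev/null; python3 w.py
```

```text
t 10.5 tip [ 0.5385 -0.1892  0.263 ] F [1.5 0.3 0.5] M [0.076 0.05  0.016]
t 10.7 tip [ 0.5385 -0.1892  0.2629] F [ 0.9 -0.4  1. ] M [0.1   0.013 0.013]
```

```bash
python3 -m pendant '[[0,0,-0.03,0,0,0,0],[0,0,0,0,0,0,0]]' >/dev/null; python3 w.py; python3 w.py; python3 -m pendant '[[0,0,0,0,0,0,0],[0,0,0,0,0,0,0]]'>/dev/null; python3 w.py; python3 -m pendant '[[0,0,0,0,0,0,0]]'>/dev/null; python3 w.py
```

```text
t 10.9 tip [ 0.5385 -0.1892  0.2627] F [-0.8 -0.   2. ] M [ 0.072 -0.063  0.002]
t 10.9 tip [ 0.5385 -0.1892  0.2627] F [-0.8 -0.   2. ] M [ 0.072 -0.063  0.002]
t 11.1 tip [ 0.5385 -0.1892  0.2627] F [ 1.7 -0.3  3. ] M [ 0.039 -0.144 -0.018]
t 11.2 tip [ 0.5385 -0.1892  0.2626] F [ 0.3 -0.1  2.4] M [ 0.031 -0.109  0.016]
```

Contact is confirmed at about 2.4 N, tip z ≈ 0.263. Before running the round I'll measure the camera-to-robot bias numerically from the saved hover images and look at the tip on the seam.

Run:
```python
from h import *
s=med("side",4);t=med("top",2);np.save("s3.npy",s);np.save("t3.npy",t)
o=robot.get_obs();R=Rt.from_euler("xyz",o["ee_rot"]).as_matrix()
p=R[:,0];T3=tip(o);T1=np.array([.5381,-.1889,.3228])
s0=np.load("s0.npy").astype(float);t0=np.load("t0.npy").astype(float)
for nm,n,im,b,T in(("s1","side",np.load("s1.npy"),s0,T1),("s3","side",s,s0,T3),("t1","top",np.load("t1.npy"),t0,T1)):
    d=np.abs(im.astype(float)-b).sum(2).astype(np.float32)
    print(nm)
    for l in np.arange(-.030,.0101,.0025):
        u=proj(n,T+p*l);a=proj(n,T+p*.01)-proj(n,T);a/=np.linalg.norm(a);q=np.array([-a[1],a[0]])
        k=np.arange(-4,4.01,.5);xy=u+k[:,None]*q
        v=cv2.remap(d,xy[:,0].astype(np.float32)[None],xy[:,1].astype(np.float32)[None],1)[0]
        print(round(l*1000,1),u.round(1),v.astype(int))
T=T3;print("T3",T,proj("side",T),proj("top",T))
cv2.imwrite("pics/b3.png",crop("",s,255,85,45,30,16))
```

```text
s1
-30.0 [270.5  80.3] [  9  13  16  24  45  73 103 125 125 114  92  60  33  25  21  16  11]
-27.5 [271.2  80.8] [ 10  12  15  22  35  58  87 108 118 110  78  47  29  21  18  16  13]
-25.0 [271.9  81.3] [  8   9  13  21  36  59  84 106 110  97  76  52  32  22  16  13  12]
-22.5 [272.6  81.8] [ 14  13  14  20  34  57  86 105 109  98  74  48  34  23  16  11  10]
-20.0 [273.3  82.2] [ 15  12  10  17  31  45  73  97 105  94  70  48  30  20  13   8  10]
-17.5 [274.   82.7] [ 13   9  11  18  31  52  74  91 100  91  66  40  27  18  13  11  12]
-15.0 [274.6  83.2] [10 11 11 14 29 49 74 98 98 84 64 42 25 18 15 13 12]
-12.5 [275.3  83.7] [13 14 16 20 30 50 75 90 92 82 60 38 23 14 12 14 15]
-10.0 [276.   84.2] [14 14 16 20 32 49 68 86 94 76 56 37 20 14 14 14 13]
-7.5 [276.7  84.7] [11  9 11 17 26 44 61 76 84 77 56 36 23 18 19 17 15]
-5.0 [277.4  85.1] [11  9  9 14 28 43 60 76 87 82 64 43 24 13 15 17 17]
-2.5 [278.1  85.6] [13 15 16 20 27 40 57 71 82 81 58 40 29 19 13 11 12]
-0.0 [278.8  86.1] [12 14 15 18 22 32 44 59 67 53 34 26 21 15  8  5  9]
2.5 [279.4  86.6] [12 14 13 14 16 18 20 29 31 26 2
[... 2628 characters left out ...]
43 153 158]
-5.0 [375.9 209.4] [201 183 163 144 124 109  97 105 115 124 133 131 129 141 152 158 163]
-2.5 [375.6 210.5] [214 200 187 173 157 140 129 123 126 132 134 133 137 145 154 162 166]
-0.0 [375.3 211.6] [233 216 199 184 168 156 145 136 134 134 137 140 146 152 156 162 165]
2.5 [375.  212.7] [265 238 213 192 173 159 148 144 141 143 146 150 153 156 160 162 165]
5.0 [374.7 213.8] [300 277 245 215 189 166 153 149 146 145 147 150 154 156 158 159 160]
7.5 [374.4 214.9] [331 313 283 251 219 188 166 149 145 143 143 145 148 151 151 151 152]
10.0 [374.1 216. ] [310 312 305 277 248 217 187 168 153 146 143 142 143 144 143 143 144]
T3 [ 0.5384 -0.1891  0.2625] [278.0319 104.4016] [368.67   217.0162]
```

View pics/b3.png

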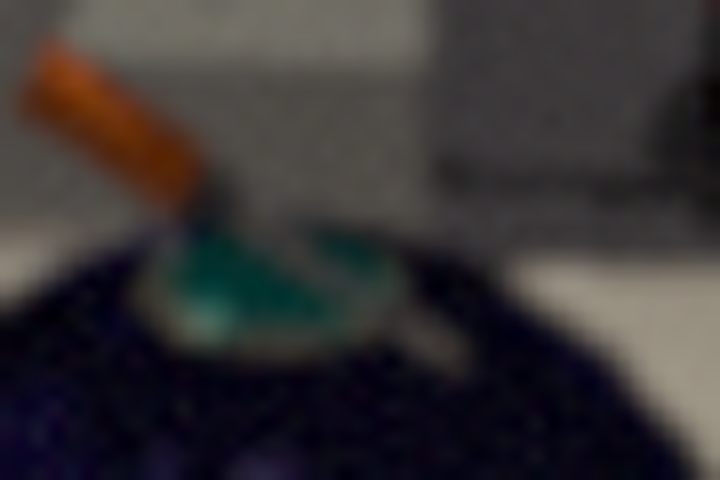

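The side crop shows the tip resting near the point where seam and tick meet, at about (278.5,103.5). The shank looks offset about 1 px left in the top view, so I'll quantify that before moving.

Run:
```python
from h import *
o=robot.get_obs();R=Rt.from_euler("xyz",o["ee_rot"]).as_matrix();p=R[:,0]
for nm,T in(("t1",[.5381,-.1889,.3228]),("t2",[.5384,-.1899,.2782]),("t3",[.5384,-.1891,.2627])):
    im=np.load(nm+".npy").astype(np.float32);T=np.array(T);print(nm)
    for l in np.arange(-.035,-.004,.005):
        u=proj("top",T+p*l);a=proj("top",T+p*.01)-proj("top",T);a/=np.linalg.norm(a);q=np.array([-a[1],a[0]])
        k=np.arange(-4,4.01,.5);xy=(u+k[:,None]*q).astype(np.float32)
        f=lambda c:cv2.remap(im[...,c],xy[:,0][None],xy[:,1][None],1)[0]
        print(round(l*1000),(f(0)-f(1)).astype(int))
```

```text
t1
-35 [2 1 1 1 1 1 1 1 2 2 2 1 0 0 0 0 1]
-30 [  0  -1  -1  -2  -2  -3  -2   0   0   1   1  -1  -4  -6  -9 -10 -11]
-25 [-13 -18 -23 -26 -29 -30 -28 -24 -15 -10 -11 -14 -24 -33 -37 -41 -40]
-20 [-20 -30 -39 -47 -48 -44 -36 -22 -14  -9  -8 -12 -20 -30 -39 -47 -53]
-15 [-12 -27 -40 -49 -58 -56 -51 -39 -26 -17 -11 -13 -19 -28 -39 -48 -53]
-10 [-16 -28 -43 -58 -65 -71 -64 -55 -41 -27 -21 -18 -24 -32 -41 -49 -53]
-5 [ -4 -12 -22 -32 -41 -44 -44 -34 -24 -19 -14 -18 -23 -33 -43 -49 -55]
t2
-35 [  1   2   2   2   2   1   1   1   0   0   0  -1  -3  -6  -8 -11 -13]
-30 [  1  -1  -3  -7 -10  -9  -8  -4   0   0  -2  -7 -14 -23 -33 -42 -46]
-25 [ -1  -4 -11 -18 -20 -21 -16 -11  -6  -2  -5  -8 -18 -28 -39 -47 -53]
-20 [  0  -3  -7 -13 -18 -18 -16 -11  -6  -5  -4 -12 -20 -31 -41 -48 -53]
-15 [  0  -1  -3  -8 -13 -16 -14 -12  -9  -6  -9 -13 -24 -35 -43 -51 -54]
-10 [  1   0  -1  -5  -9 -13 -14 -11 -10  -9 -10 -18 -26 -36 -46 -51 -55]
-5 [  1   0   0  -1  -4  -6  -7  -8  -7  -8 -12 -19 -28 -36 -40 -43 -41]
t3
-35 [  2   2   3   3   3   3   2   2   1   1   0  -1  -3  -4  -6  -8 -11]
-30 [  2   1   1   0  -1  -1  -2   0   0   0  -1  -7 -13 -22 -31 -39 -46]
-25 [  0   0  -3  -5  -8  -9  -7  -5  -3  -1  -4  -8 -17 -27 -38 -48 -52]
-20 [  1   0  -2  -6  -9 -10 -10  -7  -4  -4  -5 -13 -21 -31 -42 -49 -54]
-15 [  1   1   0  -1  -2  -3  -3  -3  -3  -4  -8 -13 -25 -35 -44 -52 -50]
-10 [  1   1   1   0   0   0  -1  -1  -2  -4  -8 -15 -23 -29 -34 -30 -26]
-5 [ 1  2  2  2  2  1  1  1  1  0 -3 -5 -7 -7 -5 -3 -1]
```

```bash
python3 - <<'E'
from h import *
for i in range(32):
    f=145-12*i;d=np.radians(f-96);print(f,"->",f-12,(.0642*np.cos(d)).round(3),(.0642*np.sin(d)).round(3),"tip",(.5588+.02455*np.cos(np.radians(f-12))).round(4),(-.2033+.02455*np.sin(np.radians(f-12))).round(4))
E
python3 w.py
```

```text
145 -> 133 0.042 0.048 tip 0.5421 -0.1853
133 -> 121 0.051 0.039 tip 0.5462 -0.1823
121 -> 109 0.058 0.027 tip 0.5508 -0.1801
109 -> 97 0.063 0.014 tip 0.5558 -0.1789
97 -> 85 0.064 0.001 tip 0.5609 -0.1788
85 -> 73 0.063 -0.012 tip 0.566 -0.1798
73 -> 61 0.059 -0.025 tip 0.5707 -0.1818
61 -> 49 0.053 -0.037 tip 0.5749 -0.1848
49 -> 37 0.044 -0.047 tip 0.5784 -0.1885
37 -> 25 0.033 -0.055 tip 0.581 -0.1929
25 -> 13 0.021 -0.061 tip 0.5827 -0.1978
13 -> 1 0.008 -0.064 tip 0.5833 -0.2029
1 -> -11 -0.006 -0.064 tip 0.5829 -0.208
-11 -> -23 -0.019 -0.061 tip 0.5814 -0.2129
-23 -> -35 -0.031 -0.056 tip 0.5789 -0.2174
-35 -> -47 -0.042 -0.048 tip 0.5755 -0.2213
-47 -> -59 -0.051 -0.039 tip 0.5714 -0.2243
-59 -> -71 -0.058 -0.027 tip 0.5668 -0.2265
-71 -> -83 -0.063 -0.014 tip 0.5618 -0.2277
-83 -> -95 -0.064 -0.001 tip 0.5567 -0.2278
-95 -> -107 -0.063 0.012 tip 0.5516 -0.2268
-107 -> -119 -0.059 0.025 tip 0.5469 -0.2248
-119 -> -131 -0.053 0.037 tip 0.5427 -0.2218
-131 -> -143 -0.044 0.047 tip 0.5392 -0.2181
-143 -> -155 -0.033 0.055 tip 0.5366 -0.2137
-155 -> -167 -0.021 0.061 tip 0.5349 -0.2088
-167 -> -179 -0.008 0.064 tip 0.5343 -0.2037
-179 -> -191 0.006 0.064 tip 0.5347 -0.1986
-191 -> -203 0.019 0.061 tip 0.5362 -0.1937
-203 -> -215 0.031 0.056 tip 0.5387 -0.1892
-215 -> -227 0.042 0.048 tip 0.5421 -0.1853
-227 -> -239 0.051 0.039 tip 0.5462 -0.1823
t 11.5 tip [ 0.5384 -0.1891  0.2625] F [1.3 0.5 1.5] M [ 0.038 -0.114  0.003]
```

```bash
python3 -m pendant '[[0.042,0.048,0,0,0,0,0],[0.042,0.048,0,0,0,0,0],[0.042,0.048,0,0,0,0,0],[0.042,0.048,0,0,0,0,0],[0.042,0.048,0,0,0,0,0],[0.042,0.048,0,0,0,0,0],[0.042,0.048,0,0,0,0,0],[0.042,0.048,0,0,0,0,0]]'>/dev/null; python3 w.py; python3 -m pendant '[[0.051,0.039,0,0,0,0,0],[0.051,0.039,0,0,0,0,0],[0.051,0.039,0,0,0,0,0],[0.051,0.039,0,0,0,0,0]]'>/dev/null; python3 w.py; python3 -m pendant '[[0.051,0.039,0,0,0,0,0],[0.051,0.039,0,0,0,0,0],[0.051,0.039,0,0,0,0,0],[0.051,0.039,0,0,0,0,0]]'>/dev/null; python3 w.py
```

```text
t 12.3 tip [ 0.5415 -0.1849  0.2621] F [-1.1  0.6  1.4] M [ 0.138  0.455 -0.007]
t 12.7 tip [ 0.5438 -0.1836  0.2623] F [-2.1  0.2  0.9] M [ 0.147  0.437 -0.015]
t 13.1 tip [ 0.5458 -0.1821  0.2624] F [-2.1 -0.4  0.5] M [0.141 0.379 0.034]
```

```bash
python3 -m pendant '[[0.058,0.027,-0.004,0,0,0,0],[0.058,0.027,-0.004,0,0,0,0],[0.058,0.027,-0.004,0,0,0,0],[0.058,0.027,-0.004,0,0,0,0]]'>/dev/null; python3 w.py; python3 -m pendant '[[0.058,0.027,-0.004,0,0,0,0],[0.058,0.027,-0.004,0,0,0,0],[0.058,0.027,0,0,0,0,0],[0.058,0.027,0,0,0,0,0]]'>/dev/null; python3 w.py
```

```text
t 13.5 tip [ 0.5481 -0.181   0.2622] F [-1.8  0.5  1.6] M [ 0.171  0.381 -0.004]
t 13.9 tip [ 0.5504 -0.18    0.2622] F [-2.4  0.2  1.9] M [0.209 0.396 0.009]
```

```bash
python3 -m pendant '[[0.063,0.014,-0.002,0,0,0,0],[0.063,0.014,-0.002,0,0,0,0],[0.063,0.014,0,0,0,0,0],[0.063,0.014,0,0,0,0,0],[0.063,0.014,0,0,0,0,0],[0.063,0.014,0,0,0,0,0],[0.063,0.014,0,0,0,0,0],[0.063,0.014,0,0,0,0,0]]'>/dev/null; python3 w.py; python3 -m pendant '[[0.064,0.001,0,0,0,0,0],[0.064,0.001,0,0,0,0,0],[0.064,0.001,0,0,0,0,0],[0.064,0.001,0,0,0,0,0]]'>/dev/null; python3 w.py
```

```text
t 14.7 tip [ 0.5555 -0.1789  0.2621] F [-2.   0.3  1.4] M [0.238 0.425 0.004]
t 15.1 tip [ 0.558  -0.1788  0.2621] F [-1.7  0.5  1.8] M [0.281 0.353 0.008]
```

```bash
python3 -m pendant '[[0.064,0.001,0,0,0,0,0],[0.064,0.001,0,0,0,0,0],[0.064,0.001,0,0,0,0,0],[0.064,0.001,0,0,0,0,0]]'>/dev/null; python3 -m pendant '[[0.063,-0.012,0,0,0,0,0],[0.063,-0.012,0,0,0,0,0],[0.063,-0.012,0,0,0,0,0],[0.063,-0.012,0,0,0,0,0],[0.063,-0.012,0,0,0,0,0],[0.063,-0.012,0,0,0,0,0],[0.063,-0.012,0,0,0,0,0],[0.063,-0.012,0,0,0,0,0]]'>/dev/null; python3 w.py;  python3 -m pendant '[[0.059,-0.025,0,0,0,0,0],[0.059,-0.025,0,0,0,0,0],[0.059,-0.025,0,0,0,0,0],[0.059,-0.025,0,0,0,0,0],[0.059,-0.025,0,0,0,0,0],[0.059,-0.025,0,0,0,0,0],[0.059,-0.025,0,0,0,0,0],[0.059,-0.025,0,0,0,0,0]]'>/dev/null; python3 w.py
```

```text
t 16.3 tip [ 0.5656 -0.1798  0.2621] F [-1.4  0.7  1.7] M [ 0.269  0.353 -0.018]
t 17.1 tip [ 0.5704 -0.1818  0.2621] F [-0.7  1.7  1.1] M [0.299 0.284 0.007]
```

Run:
```python
from h import *
s=med("side",3);t=imaging.snapshot("top")
cv2.imwrite("pics/b4.png",np.hstack([crop("",s,255,90,36,30,11),crop("",t,350,190,36,30,11)]));T=tip();print(proj("side",T),proj("top",T))
```

```text
[267.5909 105.3458] [364.0805 203.3012]
```

View pics/b4.png

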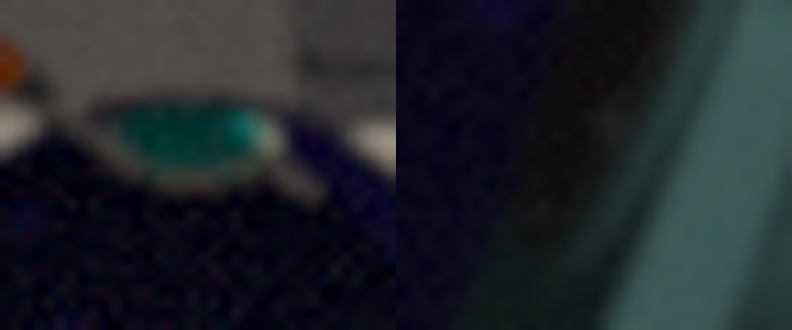

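In the side crop the shank comes down onto the lower-left part of the seam. The predicted tip, at crop (143,174), lies on the cream ring. The top view is covered by the arm. I'll carry on.

```bash
python3 -m pendant '[[0.053,-0.037,-0.002,0,0,0,0],[0.053,-0.037,-0.002,0,0,0,0],[0.053,-0.037,-0.002,0,0,0,0],[0.053,-0.037,-0.002,0,0,0,0],[0.053,-0.037,0,0,0,0,0],[0.053,-0.037,0,0,0,0,0],[0.053,-0.037,0,0,0,0,0],[0.053,-0.037,0,0,0,0,0]]'>/dev/null; python3 w.py;  python3 -m pendant '[[0.044,-0.047,0,0,0,0,0],[0.044,-0.047,0,0,0,0,0],[0.044,-0.047,0,0,0,0,0],[0.044,-0.047,0,0,0,0,0],[0.044,-0.047,0,0,0,0,0],[0.044,-0.047,0,0,0,0,0],[0.044,-0.047,0,0,0,0,0],[0.044,-0.047,0,0,0,0,0]]'>/dev/null; python3 w.py
```

```text
t 18.1 tip [ 0.5746 -0.1848  0.262 ] F [-1.  -0.5  1.6] M [0.245 0.274 0.051]
t 18.9 tip [ 0.5781 -0.1885  0.262 ] F [-0.4  2.3  1.8] M [0.302 0.266 0.057]
```

```bash
python3 -m pendant '[[0.033,-0.055,0,0,0,0,0],[0.033,-0.055,0,0,0,0,0],[0.033,-0.055,0,0,0,0,0],[0.033,-0.055,0,0,0,0,0],[0.033,-0.055,0,0,0,0,0],[0.033,-0.055,0,0,0,0,0],[0.033,-0.055,0,0,0,0,0],[0.033,-0.055,0,0,0,0,0]]'>/dev/null; python3 w.py
```

```text
t 19.7 tip [ 0.5807 -0.1929  0.262 ] F [-0.9  1.6  1.1] M [0.384 0.167 0.028]
```

```bash
python3 -m pendant '[[0.021,-0.061,-0.002,0,0,0,0],[0.021,-0.061,-0.002,0,0,0,0],[0.021,-0.061,-0.002,0,0,0,0],[0.021,-0.061,-0.002,0,0,0,0],[0.021,-0.061,0,0,0,0,0],[0.021,-0.061,0,0,0,0,0],[0.021,-0.061,0,0,0,0,0],[0.021,-0.061,0,0,0,0,0]]'>/dev/null; python3 w.py;  python3 -m pendant '[[0.008,-0.064,0,0,0,0,0],[0.008,-0.064,0,0,0,0,0],[0.008,-0.064,0,0,0,0,0],[0.008,-0.064,0,0,0,0,0],[0.008,-0.064,0,0,0,0,0],[0.008,-0.064,0,0,0,0,0],[0.008,-0.064,0,0,0,0,0],[0.008,-0.064,0,0,0,0,0]]'>/dev/null; python3 w.py
```

```text
t 20.5 tip [ 0.5824 -0.1978  0.2619] F [-0.6  1.7  1.6] M [0.297 0.154 0.025]
t 21.3 tip [ 0.583  -0.2029  0.262 ] F [1.  1.2 2.4] M [ 0.398  0.081 -0.011]
```

```bash
python3 -m pendant '[[-0.006,-0.064,0,0,0,0,0],[-0.006,-0.064,0,0,0,0,0],[-0.006,-0.064,0,0,0,0,0],[-0.006,-0.064,0,0,0,0,0],[-0.006,-0.064,0,0,0,0,0],[-0.006,-0.064,0,0,0,0,0],[-0.006,-0.064,0,0,0,0,0],[-0.006,-0.064,0,0,0,0,0]]'>/dev/null; python3 w.py
```

```text
t 22.1 tip [ 0.5826 -0.2081  0.262 ] F [0.1 1.5 1.9] M [0.381 0.013 0.   ]
```

```bash
python3 -m pendant '[[-0.019,-0.061,0,0,0,0,0],[-0.019,-0.061,0,0,0,0,0],[-0.019,-0.061,0,0,0,0,0],[-0.019,-0.061,0,0,0,0,0],[-0.019,-0.061,0,0,0,0,0],[-0.019,-0.061,0,0,0,0,0],[-0.019,-0.061,0,0,0,0,0],[-0.019,-0.061,0,0,0,0,0]]'>/dev/null; python3 w.py;  python3 -m pendant '[[-0.031,-0.056,0,0,0,0,0],[-0.031,-0.056,0,0,0,0,0],[-0.031,-0.056,0,0,0,0,0],[-0.031,-0.056,0,0,0,0,0],[-0.031,-0.056,0,0,0,0,0],[-0.031,-0.056,0,0,0,0,0],[-0.031,-0.056,0,0,0,0,0],[-0.031,-0.056,0,0,0,0,0]]'>/dev/null; python3 w.py
```

```text
t 22.9 tip [ 0.5811 -0.213   0.262 ] F [2.3 0.5 1.8] M [ 0.388 -0.184 -0.007]
t 23.7 tip [ 0.5787 -0.2174  0.2621] F [3.3 0.7 2.7] M [ 0.335 -0.468  0.016]
```

```bash
python3 -m pendant '[[-0.042,-0.048,0,0,0,0,0],[-0.042,-0.048,0,0,0,0,0],[-0.042,-0.048,0,0,0,0,0],[-0.042,-0.048,0,0,0,0,0]]'>/dev/null; python3 w.py; python3 -m pendant '[[-0.042,-0.048,0,0,0,0,0],[-0.042,-0.048,0,0,0,0,0],[-0.042,-0.048,0,0,0,0,0],[-0.042,-0.048,0,0,0,0,0]]'>/dev/null; python3 w.py
```

```text
t 24.1 tip [ 0.5769 -0.2193  0.2621] F [3.  0.  2.8] M [ 0.17  -0.457  0.005]
t 24.5 tip [ 0.5752 -0.2212  0.262 ] F [1.7 0.3 2.6] M [ 0.159 -0.515  0.011]
```

```bash
python3 -m pendant '[[-0.051,-0.039,0.002,0,0,0,0],[-0.051,-0.039,0.002,0,0,0,0],[-0.051,-0.039,0.002,0,0,0,0],[-0.051,-0.039,0.002,0,0,0,0],[-0.051,-0.039,0,0,0,0,0],[-0.051,-0.039,0,0,0,0,0],[-0.051,-0.039,0,0,0,0,0],[-0.051,-0.039,0,0,0,0,0]]'>/dev/null; python3 w.py; python3 -m pendant '[[-0.058,-0.027,0,0,0,0,0],[-0.058,-0.027,0,0,0,0,0],[-0.058,-0.027,0,0,0,0,0],[-0.058,-0.027,0,0,0,0,0],[-0.058,-0.027,0,0,0,0,0],[-0.058,-0.027,0,0,0,0,0],[-0.058,-0.027,0,0,0,0,0],[-0.058,-0.027,0,0,0,0,0]]'>/dev/null; python3 w.py
```

```text
t 25.3 tip [ 0.571  -0.2244  0.262 ] F [ 3.2 -0.7  3.3] M [ 0.109 -0.551 -0.05 ]
t 26.1 tip [ 0.5664 -0.2265  0.262 ] F [ 3.8 -1.2  3.3] M [ 0.026 -0.555  0.026]
```

```bash
python3 -m pendant '[[-0.063,-0.014,0,0,0,0,0],[-0.063,-0.014,0,0,0,0,0],[-0.063,-0.014,0,0,0,0,0],[-0.063,-0.014,0,0,0,0,0],[-0.063,-0.014,0,0,0,0,0],[-0.063,-0.014,0,0,0,0,0],[-0.063,-0.014,0,0,0,0,0],[-0.063,-0.014,0,0,0,0,0]]'>/dev/null; python3 w.py
```

```text
t 26.9 tip [ 0.5613 -0.2276  0.262 ] F [ 2.9 -1.   3.2] M [-0.01  -0.49  -0.011]
```

```bash
python3 -m pendant '[[-0.064,-0.001,0.004,0,0,0,0],[-0.064,-0.001,0.004,0,0,0,0],[-0.064,-0.001,0.004,0,0,0,0],[-0.064,-0.001,0.004,0,0,0,0],[-0.064,-0.001,0,0,0,0,0],[-0.064,-0.001,0,0,0,0,0],[-0.064,-0.001,0,0,0,0,0],[-0.064,-0.001,0,0,0,0,0]]'>/dev/null; python3 w.py
```

```text
t 27.7 tip [ 0.5562 -0.2276  0.2621] F [ 2.3 -2.3  2.4] M [-0.082 -0.361  0.006]
```

```bash
python3 -m pendant '[[-0.063,0.012,0.002,0,0,0,0],[-0.063,0.012,0.002,0,0,0,0],[-0.063,0.012,0,0,0,0,0],[-0.063,0.012,0,0,0,0,0],[-0.063,0.012,0,0,0,0,0],[-0.063,0.012,0,0,0,0,0],[-0.063,0.012,0,0,0,0,0],[-0.063,0.012,0,0,0,0,0]]'>/dev/null; python3 w.py; python3 -m pendant '[[-0.059,0.025,0,0,0,0,0],[-0.059,0.025,0,0,0,0,0],[-0.059,0.025,0,0,0,0,0],[-0.059,0.025,0,0,0,0,0]]'>/dev/null; python3 w.py
```

```text
t 28.5 tip [ 0.5511 -0.2267  0.2621] F [ 1.5 -1.1  2.6] M [-0.113 -0.318 -0.09 ]
t 28.9 tip [ 0.5488 -0.2257  0.2622] F [ 1.6 -1.1  2.2] M [-0.148 -0.207 -0.03 ]
```

```bash
python3 -m pendant '[[-0.059,0.025,0,0,0,0,0],[-0.059,0.025,0,0,0,0,0],[-0.059,0.025,0,0,0,0,0],[-0.059,0.025,0,0,0,0,0]]'>/dev/null; python3 -m pendant '[[-0.053,0.037,0,0,0,0,0],[-0.053,0.037,0,0,0,0,0],[-0.053,0.037,0,0,0,0,0],[-0.053,0.037,0,0,0,0,0],[-0.053,0.037,0,0,0,0,0],[-0.053,0.037,0,0,0,0,0],[-0.053,0.037,0,0,0,0,0],[-0.053,0.037,0,0,0,0,0]]'>/dev/null; python3 w.py
```

```text
t 30.1 tip [ 0.5422 -0.2217  0.2621] F [ 3.1 -0.5  3.3] M [-0.111 -0.219 -0.036]
```

```bash
python3 -m pendant '[[-0.044,0.047,0,0,0,0,0],[-0.044,0.047,0,0,0,0,0],[-0.044,0.047,0,0,0,0,0],[-0.044,0.047,0,0,0,0,0],[-0.044,0.047,0,0,0,0,0],[-0.044,0.047,0,0,0,0,0],[-0.044,0.047,0,0,0,0,0],[-0.044,0.047,0,0,0,0,0]]'>/dev/null; python3 w.py
```

```text
t 30.9 tip [ 0.5387 -0.2179  0.2622] F [ 0.8 -1.4  3.8] M [-0.149 -0.183  0.013]
```

```bash
python3 -m pendant '[[-0.033,0.055,0.004,0,0,0,0],[-0.033,0.055,0.004,0,0,0,0],[-0.033,0.055,0.004,0,0,0,0],[-0.033,0.055,0.004,0,0,0,0],[-0.033,0.055,0,0,0,0,0],[-0.033,0.055,0,0,0,0,0],[-0.033,0.055,0,0,0,0,0],[-0.033,0.055,0,0,0,0,0]]'>/dev/null; python3 w.py
```

```text
t 31.7 tip [ 0.5361 -0.2135  0.2623] F [ 0.7 -1.8  2. ] M [-0.117 -0.11  -0.032]
```

```bash
python3 -m pendant '[[-0.021,0.061,0,0,0,0,0],[-0.021,0.061,0,0,0,0,0],[-0.021,0.061,0,0,0,0,0],[-0.021,0.061,0,0,0,0,0],[-0.021,0.061,0,0,0,0,0],[-0.021,0.061,0,0,0,0,0],[-0.021,0.061,0,0,0,0,0],[-0.021,0.061,0,0,0,0,0]]'>/dev/null; python3 w.py
```

```text
t 32.5 tip [ 0.5344 -0.2086  0.2624] F [ 0.7 -0.7  2.1] M [-0.194 -0.054  0.02 ]
```

```bash
python3 -m pendant '[[-0.008,0.064,0,0,0,0,0],[-0.008,0.064,0,0,0,0,0],[-0.008,0.064,0,0,0,0,0],[-0.008,0.064,0,0,0,0,0],[-0.008,0.064,0,0,0,0,0],[-0.008,0.064,0,0,0,0,0],[-0.008,0.064,0,0,0,0,0],[-0.008,0.064,0,0,0,0,0]]'>/dev/null; python3 w.py
```

```text
t 33.3 tip [ 0.5338 -0.2035  0.2623] F [ 1.5 -1.2  1.2] M [-0.17   0.067  0.042]
```

```bash
python3 -m pendant '[[0.006,0.064,0,0,0,0,0],[0.006,0.064,0,0,0,0,0],[0.006,0.064,0,0,0,0,0],[0.006,0.064,0,0,0,0,0],[0.006,0.064,0,0,0,0,0],[0.006,0.064,0,0,0,0,0],[0.006,0.064,0,0,0,0,0],[0.006,0.064,0,0,0,0,0]]'>/dev/null; python3 w.py
```

```text
t 34.1 tip [ 0.5343 -0.1984  0.2623] F [-0.2 -1.9  2.4] M [-0.203  0.113 -0.016]
```

```bash
python3 -m pendant '[[0.019,0.061,-0.002,0,0,0,0],[0.019,0.061,-0.002,0,0,0,0],[0.019,0.061,-0.002,0,0,0,0],[0.019,0.061,-0.002,0,0,0,0],[0.019,0.061,0,0,0,0,0],[0.019,0.061,0,0,0,0,0],[0.019,0.061,0,0,0,0,0],[0.019,0.061,0,0,0,0,0]]'>/dev/null; python3 w.py
```

```text
t 34.9 tip [ 0.5357 -0.1935  0.2622] F [-0.6 -0.8  2.1] M [-0.086  0.324 -0.041]
```

```bash
python3 -m pendant '[[0.031,0.056,-0.001,0,0,0,0],[0.031,0.056,-0.001,0,0,0,0],[0.031,0.056,-0.001,0,0,0,0],[0.031,0.056,-0.001,0,0,0,0],[0.031,0.056,0,0,0,0,0],[0.031,0.056,0,0,0,0,0],[0.031,0.056,0,0,0,0,0],[0.031,0.056,0,0,0,0,0]]'>/dev/null; python3 w.py
```

```text
t 35.7 tip [ 0.5383 -0.189   0.2622] F [-2.5 -0.7  1.6] M [-0.006  0.476 -0.068]
```

```bash
python3 -m pendant '[[0.03,0.04,0,0,0,0,0],[0,0,0.3,0,0,0,0],[0,0,1,0,0,0,0],[0,0,2,0,0,0,0],[0,0,2.5,0,0,0,0],[-0.3,1,1,0,0,0,0],[-0.8,2.5,0,0,0,0,0],[-1.1,3.5,0,0,0,0,0]]'>/dev/null; python3 -m pendant '[[-1.1,3.5,-1,0,0,0,0],[-1.1,3.5,-1,0,0,0,0],[-1.1,3.5,-1.5,1.2,4.85,0,0],[-1.1,3.5,-1.5,1.2,4.85,0,0],[-1.1,3.5,-1.5,1.2,4.85,0,0],[-1.1,3.5,-1.5,1.2,4.85,0,0],[-1.1,3.5,-1.5,1.2,4.85,0,0],[-1.1,3.5,-1.5,1.2,4.85,0,0]]'; python3 -m pendant '[[-1.1,3.4,-1.5,0,0,0,0],[-0.9,2.8,-1.5,0,0,0,0],[-0.4,1.5,-1,0,0,0,0],[0,0,0,0,0,0,0],[0,0,0,0,0,0,0]]'
```

```text
time: 37.3
tool_pos: [0.5089, 0.143, 0.2593]
ee_rot: [3.141, -0.002, 2.896]
wrist_force: [-0.2, -0.4, -0.3]
width: 0.0133
finger_force: 30.0
time: 37.8
tool_pos: [0.4859, 0.2174, 0.2197]
ee_rot: [-3.141, 0.001, 2.895]
wrist_force: [0.2, -1.0, -0.9]
width: 0.0127
finger_force: 30.0
```

```bash
python3 -m pendant '[[0.57,-1.7,-2,0,0,0,0],[0,0,-3.5,0,0,0,0],[0,0,-3.5,0,0,0,0],[0,0,-3.5,0,0,0,0],[0,0,-3,0,0,0,0],[0,0,-1.5,0,0,0,0],[0,0,-0.5,0,0,0,0],[0,0,0,0,0,0,0]]'; python3 -m pendant '[[0,0,0,0,0,0,0],[0,0,0,0,0,0,0]]'
```

```text
time: 38.6
tool_pos: [0.4922, 0.1998, 0.0448]
ee_rot: [3.141, 0.001, 2.893]
wrist_force: [0.2, 0.1, -0.1]
width: 0.0126
finger_force: 30.0
time: 38.8
tool_pos: [0.4929, 0.2009, 0.0462]
ee_rot: [3.14, 0.003, 2.895]
wrist_force: [0.2, -0.1, -0.4]
width: 0.0126
finger_force: 30.0
```

```bash
python3 -m pendant '[[-0.13,-0.03,-1,0,0,0,0],[0,0,-1,0,0,0,0],[0,0,-0.5,0,0,0,0],[0,0,0,0,0,0,0],[0,0,0,0,0,0,0]]'>/dev/null; python3 w.py; python3 -m pendant '[[0,0,-0.1,0,0,0,0],[0,0,-0.05,0,0,0,0],[0,0,0,0,0,0,0]]'>/dev/null; python3 w.py;python3 -m pendant '[[0,0,-0.05,0,0,0,0],[0,0,0,0,0,0,0]]'; python3 w.py
```

```text
t 39.3 tip [0.4006 0.2229 0.0267] F [ 0.2  0.3 -0.4] M [ 0.047 -0.167  0.018]
t 39.6 tip [0.4009 0.223  0.0261] F [-1.  -0.2  2.9] M [-0.015  0.095  0.014]
time: 39.8
tool_pos: [0.4901, 0.2006, 0.018]
ee_rot: [3.141, -0.0, 2.895]
wrist_force: [-1.6, -0.5, 4.5]
width: 0.0127
finger_force: 30.0
t 39.8 tip [0.4009 0.223  0.026 ] F [-1.6 -0.5  4.5] M [-0.08   0.303 -0.021]
```

```bash
python3 -m pendant '[[0,0,0.03,0,0,0,0.2],[0,0,0,0,0,0,0.3],[0,0,0,0,0,0,0.37],[0,0,0,0,0,0,0.37]]'; python3 -m pendant '[[0,0,1,0,0,0,0.37],[0,0,2,0,0,0,0.37],[0,0,4,0,0,0,0.37],[-1,-3,4,0,0,0,0.37],[-1,-4,2,0,0,0,0.37],[-1,-4,0,0,0,0,0.37],[-1,-4,0,0,0,0,0.37],[-1,-4,0,0,0,0,0.37]]'; python3 -m pendant '[[-1,-4,0,0,0,0,0.37],[-1,-4,0,0,0,0,0.37],[0,0,0,0,0,0,0.37],[0,0,0,0,0,0,0.37]]'
python3 - <<'E'
from h import *
t=med("top",3);s=med("side",3)
for n,im,roi in(("top",t,(190,230,30,55)),("side",s,(268,238,48,20))):
    c,d,sz=handle(im,roi);a,b=onz(n,c-8*d,.0265),onz(n,c+8*d,.0265);print(n,c,sz,onz(n,c,.0265),np.degrees(np.arctan2(*(b-a)[1::-1])))
cv2.imwrite("pics/end.png",np.hstack([crop("",t,150,210,100,110,3.9),crop("",s,240,215,100,110,3.9)]))
E
```

```text
time: 40.2
tool_pos: [0.49, 0.2005, 0.0172]
ee_rot: [-3.141, -0.0, 2.895]
wrist_force: [0.1, 0.4, -0.4]
width: 0.0343
finger_force: 0.0
time: 41.0
tool_pos: [0.4401, 0.0098, 0.1481]
ee_rot: [3.141, 0.002, 2.896]
wrist_force: [0.2, -0.5, -0.4]
width: 0.0346
finger_force: 0.0
time: 41.4
tool_pos: [0.4204, -0.0695, 0.1475]
ee_rot: [3.141, 0.001, 2.892]
wrist_force: [0.8, 0.6, 0.6]
width: 0.0347
finger_force: 0.0
top [204.9739 256.3464] (5.54052734375, 36.12424087524414) [0.4928 0.202  0.0265] -14.311924786756679
side [291.4754 250.0055] (36.12278747558594, 5.947043418884277) [0.4907 0.1989 0.0265] 165.62728612511535
```

View pics/end.png

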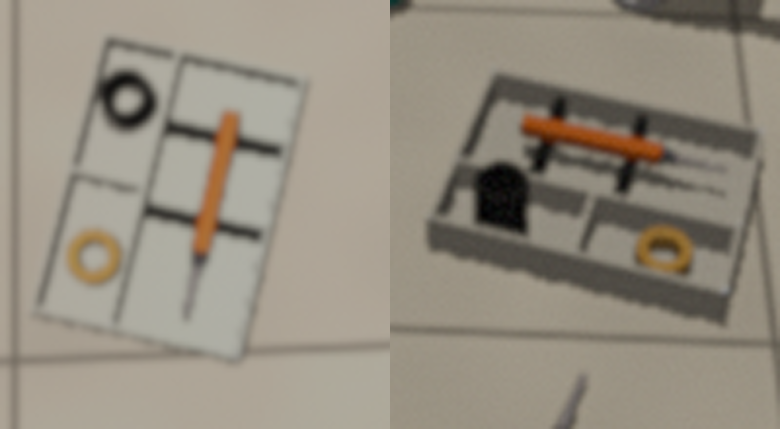

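The final picture shows the probe lying flat across both bars. It crosses them at crop columns 226 and 209, against bar middles of about 224 and 205. The collar and insert have not moved.

```bash
python3 -c "
from bench import robot
print(robot.close_job())"
```

```text
the job is handed in; nothing more can be done
None
```

I ran the probe once clockwise round the seam at about 6 mm/s and mostly 2–5 N and handed the job in at about 42 s, with the probe flat across both rest bars and no part seen disturbed; by my position estimate the touchdown was about 2 mm past the tick, and the end about 0.5 mm beyond it.

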